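# Prop the drinks chest open and fill its row

### The job

Make the drinks chest ready for the party guests: raise its clear lid by the handle until the notched stay at its side drops over the lid's stud, then ease the lid back, never letting it fall, so that it rests propped on the stay. Set the loose juice carton down inside (do not drop it) at the open end of the row, upright, in line with the others and turned the same way, then slide the divider along until it holds the whole row snug. Leave the lid propped, and the cups, jar and plates where they stand.

Things in the scene. Friction and masses are not known exactly. Their poses are not given: they have to be found in the camera images.
- chest: White countertop drinks chest, an open insulated box 250 (x) x 360 (y) x 120 mm high, fixed. Origin: centre of its underside; +x points to its back (hinge side, away from the robot), y to its left, z up. Walls 20 mm: inner faces at x = -105, y = +160 and y = -160 mm. A grey cold pack, 88 mm high, stands fixed along the back wall (its face at x = +75 mm).
- chest_floor (a point): Centre of the chest's inner floor, 20 mm above its underside (chest 0, 0, 20 mm). Three juice cartons stand on the floor in a row along y from the left wall, their centres at chest x = -30 mm, their 62 mm sides along x. The gap between the last one and the divider is 90 to 120 mm wide; the carton goes there.
- lid (a joint): Clear acrylic lid, 250 x 360 x 6 mm, 0.7 kg, hinged along the chest's back rim. 0 = shut, grows as it opens, to a stop at 1.38 rad. Its own weight shuts it (4 N at the handle) unless the stay holds it; on the stay it rests at 1.25 rad, its front edge then 360 mm above the table and 80 mm in front of the hinge, so that the near part of the chest is open from above.
- lid_hinge (a point): Point on the lid's hinge axis at mid width: chest (+125, 0, +124) mm. The axis runs along the chest's y.
- lid_handle (a point): Middle of the lid's bar handle: round steel bar 12 mm thick, 130 mm long, parallel to the hinge, 42 mm above the lid. Lid shut: 205 mm in front of the hinge axis and 45 mm above it; it turns with the lid. Held from above across the bar, it turns between the pads, so the tool can stay upright. At the raised lid open the fingers only to 25 mm to let go (the lid is 40 mm away), then go up.
- lid_stud (a point): Round steel stud, 10 mm thick, that sticks out of the lid's left edge 100 mm from the hinge axis; this point lies on the stud's axis in the plane of the stay.
- stay (a joint): Flat notched steel bar, 256 x 22 x 5 mm, outside the chest's left wall, pivoted near its front top corner. Its underside rides on the lid's stud. 0 = lid shut; it rises with the lid to 0.41 rad. When the lid passes 1.26 rad the notch drops over the stud by gravity (the stay then reads 0.35) and stops the lid from closing past 1.25 rad.
- stay_notch (a point): Seat of the notch near the stay's far end: where point lid_stud lies when the lid rests on the stay. The notch runs 17 mm farther on, so the lid can still be raised to its stop.
- carton: The loose juice carton, to be put in: upright box 62 (its x) x 42 (its y) x 90 mm (z), 0.15 to 0.31 kg, standing on the table to the right of the chest. Origin: centre of its underside.
- row1: Juice carton of the same size, upright in the chest next to the left wall. Origin: centre of its underside.
- row2: Second carton of the row, the same size. Origin: centre of its underside.
- row3: Third carton, at the row's open end, the same size. Origin: centre of its underside.
- divider (a joint): Aluminium plate across the inside of the chest, 172 mm wide (x), its top 105 mm above the table; slides along the chest's y (2 N; 6 to 11 N with four cartons) and stays where left. Grows as it moves to the left (+y), towards the row: its left face lies at chest y = value - 90 mm. Starts at 0 to 25 mm; pressed snug on four cartons it reads 82 mm.
- divider_top (a point): Top of the rounded bead, 10 mm thick, along the divider's top edge, at chest x = -30 mm; the point lies 5 mm to the right of the divider's left face, the bead's right side another 5 mm to the right. At the start 60 mm or more are free between the bead and the chest's right wall for fingers to reach down and push.
- cups: Stack of white paper cups, rim 83 mm, 136 mm high, on the table. Leave it. Origin: centre of its underside.
- jar: Glass jar with a wooden cap, 76 mm across, 110 mm high, on the table. Leave it. Origin: centre of its underside.
- plates: Stack of four plates, 170 mm across, 48 mm high, on the table to the left of the chest. Leave it. Origin: centre of its underside.
Mind the look-alikes: they are no part of the job. Leave any yellow look-alike of the carton alone.

How it is judged:
On the way, in this order (a step that is already met when the one before it is completed fails the run):
1. the lid rests propped on its stay, the hand off it (distance between stay_notch and lid_stud below 0.006 m and value of joint lid between 1.2 and 1.32 rad and contact force between each of the arm, the fingers and lid below 0.2 N), for 0.3 s.
2. the carton stands upright in the gap between the row and the divider (distance between stay_notch and lid_stud below 0.006 m and value of joint lid above 1.2 rad and x of carton in the frame of chest between -0.055 and -0.005 m and y of carton in the frame of chest between -0.08 and 0.025 m and z of carton in the frame of chest between 0.012 and 0.028 m and angle between carton's own z axis and vertical below 0.12 rad), for 0.2 s.
At the end, for the whole second after the job is handed in: Lid propped: stud within 6 mm of its notch seat, lid at 1.2 to 1.32 rad. Carton fourth in the row, within 25 mm of its line, 0 to 26 mm left of the chest's middle; all four stand on the chest floor (8 mm), within 0.1 rad of upright, at rest. Divider at 76 mm or more (6 mm play at most) (distance between stay_notch and lid_stud below 0.006 m and value of joint lid between 1.2 and 1.32 rad and x of carton in the frame of chest between -0.055 and -0.005 m and y of carton in the frame of chest between 0 and 0.026 m and z of carton in the frame of chest between 0.012 and 0.028 m and angle between each of carton, row1, row2, row3's own z axis and vertical below 0.1 rad and linear speed of each of carton, row1, row2, row3 below 0.03 m/s and z of row1 in the frame of chest between 0.012 and 0.028 m and z of row2 in the frame of chest between 0.012 and 0.028 m and z of row3 in the frame of chest between 0.012 and 0.028 m and value of joint divider above 0.076 m); the robot touches nothing.
It fails at once if the lid falls (closes faster than 1.2 rad/s) (velocity of joint lid below -1.2 rad/s).
It fails at once if the carton is dropped into the chest (faster than 0.8 m/s inside it) (linear speed of carton above 0.8 m/s and z of carton in the frame of chest below 0.1 m and x of carton in the frame of chest between -0.105 and 0.075 m and y of carton in the frame of chest between -0.16 and 0.16 m).
It fails at once if a carton of the row is knocked over (angle between any of row1, row2, row3's own z axis and vertical above 0.5 rad).
It fails at once if the cups, the jar or the plates are pushed more than 30 mm away (distance of any of cups, jar, plates from where it was at the start of the episode above 0.03 m).
It also fails if it takes over 72 s, if anything falls off the work surface, if the arm or the gripper's body presses on something with over 40 N, if the wrist force passes 120 N, or if a joint passes its speed limit or range.

### The arm

A 6-joint arm with a two-finger parallel gripper is mounted at the origin on the work surface. World frame = base frame: x ahead of the robot, y to its left, z up, the work surface at z = 0. Lengths are in m, angles in rad, forces in N, time in s.
With the tool pointing down it reaches from about 0.4 to 0.825 m from the base axis. Payload 7 kg.
Tool frame: the origin (TCP) lies at the very end of the fingers, on their centre line; the grasp point (between the pads) lies arm.hold_point_z behind it (arm.hold_point_z is the distance from the TCP to the grasp point, in m); z points along the fingers, y is the line along which they close (so a half turn about z gives the same grasp; the last joint's range is limited). The gripper opens to 88 mm and grips with 3 to 60 N. Pads are 19 mm wide; open, the fingers measure 130 mm over their backs; the gripper's body (78 mm by 193 mm) begins 47 mm behind the grasp point.
Start: joints at [1.433, 0.359, 0.012, 0, -1.224, -0.288], TCP at [0.279, 0.615, 0.227] pointing down, gripper open.
Joint ranges: [-3.07, 3.07], [-1.43, 2.12], [-1.02, 1.25], [-3.03, 1.67], [-3.05, -0], [-3.03, 3.03]. Speed limits (rad/s): [2.39, 2.39, 3.01, 3.14, 3.14, 3.14].

### API

Orientations are given as [roll, pitch, yaw] about the fixed x, y, z axes, in that order (R = Rz(yaw) Ry(pitch) Rx(roll)).
In Python, from station import arm gives the robot as it stands.
- The arm moves only by the tool run_rows, called after "Call:" as name(argument=value, ...) on one line, values as JSON. Schema: {"type":"object","properties":{"ticks":{"type":"array","items":{"type":"number"},"minItems":5,"maxItems":100},"grip_force":{"type":"number"},"only":{"type":"string"},"quiet":{"type":"boolean"},"lines":{"type":"string"}},"required":["ticks"],"additionalProperties":false}. ticks is one flat list of numbers that holds 1 to 20 rows one after another, with no inner brackets; each row has 5 numbers: the finger opening in m, then dx, dy, dz in cm, then a turn about the tool's z in units of 0.05 rad; each row is the pose to reach, as a shift and turn from the pose commanded when the call began, along the tool's axes at that moment; what a row does not reach only later rows make up. A row lasts 1/12 s, in which the tool goes at most 0.0417 m and 0.125 rad, less where a joint would pass 70% of its speed; a pose out of reach is approached as far as the arm can. The fingers move at their own pace and stop on an object; grip_force is the grip in N (left out, the last holds). Time passes only in rows, so rows that do not move let the fingers close. The tool returns the time, the measured TCP pose, the force, the opening and the grip force at its end. only (a regular expression) keeps the lines of the reply that match it, lines (a string "A,B") keeps lines A to B, and quiet returns only ok. Input that does not fit is refused with a message, and nothing moves.
- arm.get_state(): the state, without advancing time (a new reading comes with each control period).
- arm.grab_frame(name): name is "side" or "top"; returns the picture (480x640x3 uint8, red, green, blue); there is no depth.
- arm.camera_params(name): a dict with "fx", "fy", "cx", "cy" (pixels), "T" (4x4, takes a point from camera to world coordinates). Camera axes: x right, y down, z forward; pixel columns grow to the right and rows downward; lengths in m; the calibration is good to about 2 mm. A picture is of the moment at which its call begins. camera_params takes no time and is no camera call.
- arm.job_done(): hands the job in; it is judged then, once.
The state is a dict: "t": time; "q": joint angles; "qd": joint speeds; "joint_efforts": joint torques, N m; "eef_pos": TCP position; "ee_rot": TCP orientation; "force": force on the tool from outside, world axes, zero at the start; "moment": the same for the moment, N m; "width": finger opening in m; "gripper_force": force on a finger pad.
Only numpy, scipy, OpenCV 4.12 (cv2) and the standard library are available. Lean on these libraries where they do the work, as an engineer would, in place of code of your own. Each camera call takes 0.05 s, during which the arm holds its last target. There are 200 camera calls.

## Working session

There is one attempt and no reset: what is moved stays moved. The work goes in short steps, Python scripts to look and compute and a tool call to move; the robot and the scene stay as the last step left them, time stands still between calls to the robot, and variables do not carry over. Pictures are saved under pics/ and viewed, at most 10 in all, crops included, and the job is handed in when it is done.

```bash
mkdir -p pics; ls; python3 - <<'E'
from station import arm
import cv2, numpy as np
np.set_printoptions(precision=4,suppress=True)
for n in("side","top"):
    cv2.imwrite(f"pics/{n}0.png",arm.grab_frame(n)[:,:,::-1]); p=arm.camera_params(n); print(n,p)
print(arm.hold_point_z, arm.get_state())
E
```

```text
pics
side {'fx': 502.02578395154296, 'fy': 502.02578395154296, 'cx': 318.9037815440551, 'cy': 246.8894324898916, 'T': array([[-0.9995, -0.0123,  0.0274,  0.4888],
       [-0.0296,  0.559 , -0.8286,  1.0628],
       [-0.0051, -0.829 , -0.5592,  0.8128],
       [ 0.    ,  0.    ,  0.    ,  1.    ]])}
top {'fx': 446.42336727119726, 'fy': 446.42336727119726, 'cx': 318.69893694935024, 'cy': 239.34604821083624, 'T': array([[ 0.0031, -0.9921,  0.1257,  0.3734],
       [-1.    , -0.0034, -0.0017,  0.0281],
       [ 0.0021, -0.1257, -0.9921,  1.3203],
       [ 0.    ,  0.    ,  0.    ,  1.    ]])}
0.0188 {'t': 0.1, 'q': array([ 1.4331,  0.3593,  0.0112, -0.0003, -1.2241, -0.2881]), 'qd': array([-0.0008, -0.0003,  0.0024,  0.0012,  0.0007,  0.0006]), 'joint_efforts': array([ -0.0005, -58.4163,  29.3755,   7.0157,   0.0102,  -0.    ]), 'eef_pos': array([0.2786, 0.6143, 0.2257]), 'ee_rot': array([ 3.1401, -0.0002, -0.4258]), 'force': array([0.6477, 0.0054, 0.9146]), 'moment': array([ 0.0589,  0.0378, -0.0117]), 'gripper_force': 0.0, 'width': 0.08760673292159475}
```

View pics/side0.png

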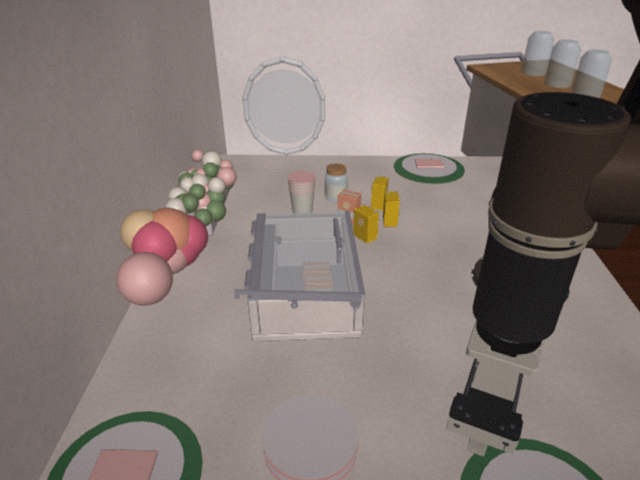

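View pics/top0.png

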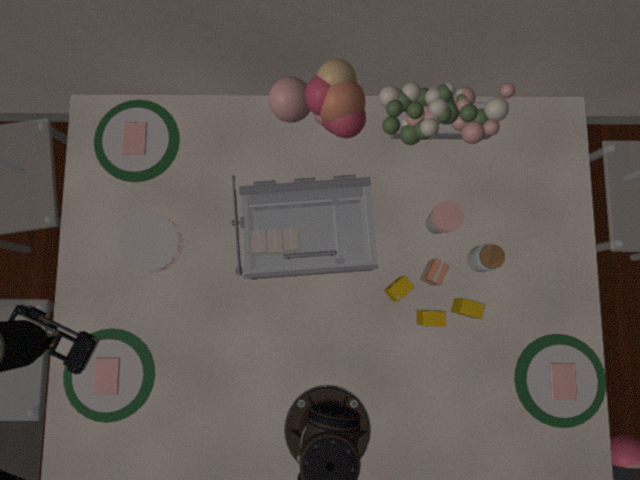

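The side view shows the chest at about (305,275), and the top view shows it at about (307,228). In the top view there are four carton-like boxes: a pink one at (436,271) and yellow ones at (400,288), (432,318) and (469,308). The pink one matches the row cartons at (260–290,240), so it's the loose carton. I'll confirm with one enlarged crop.

```bash
python3 - <<'E'
import cv2, numpy as np
a=cv2.imread("pics/top0.png")[165:335,225:515]
a=cv2.resize(a,(798,468),interpolation=cv2.INTER_CUBIC)
cv2.imwrite("pics/crop1.png",a)  # scale 2.752
b=cv2.imread("pics/side0.png")[155:350,230:420]
cv2.imwrite("pics/crop2.png",cv2.resize(b,None,fx=3,fy=3,interpolation=cv2.INTER_CUBIC))
E
```

```text
(no output)
```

View pics/crop1.png

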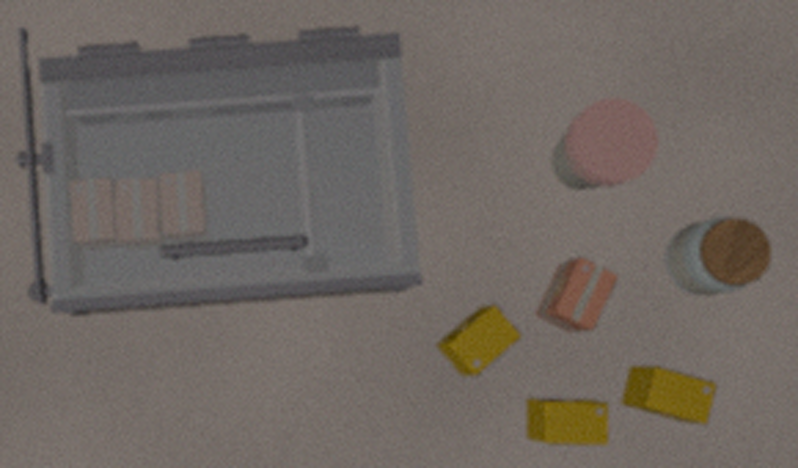

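View pics/crop2.png

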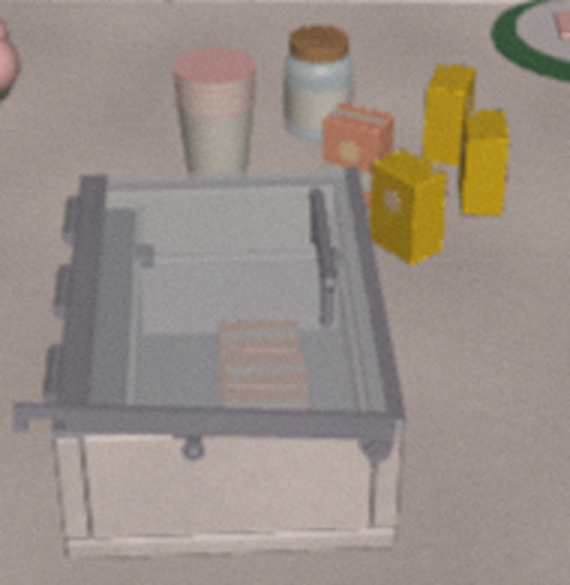

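The crops confirm it. The pink carton with the pale stripe, crop1 (587,294), matches the row and is the one to use. The three yellow boxes stay put. The lid corners, the handle (crop1 168–303, 246) and the divider (crop1 x≈303) are clear enough to fit poses.

```bash
cat > h.py <<'E'
import numpy as np, cv2
from station import arm
from scipy.optimize import least_squares
np.set_printoptions(precision=4,suppress=True)
P={n:arm.camera_params(n) for n in("side","top")}
def proj(n,X):
    p=P[n]; c=(np.atleast_2d(X)-p['T'][:3,3])@p['T'][:3,:3]
    return np.c_[p['fx']*c[:,0]/c[:,2]+p['cx'],p['fy']*c[:,1]/c[:,2]+p['cy']]
def back(n,uv,z):
    p=P[n]; d=p['T'][:3,:3]@[(uv[0]-p['cx'])/p['fx'],(uv[1]-p['cy'])/p['fy'],1]
    o=p['T'][:3,3]; return o+d*(z-o[2])/d[2]
def W(p,X):
    X=np.atleast_2d(X).astype(float); c,s=np.cos(p[2]),np.sin(p[2])
    return np.c_[p[0]+c*X[:,0]-s*X[:,1],p[1]+s*X[:,0]+c*X[:,1],X[:,2]]
def fit(obs,p0):
    f=lambda p:np.concatenate([(proj(n,W(p,X))-uv).ravel() for n,X,uv in obs])
    r=least_squares(f,p0,loss='soft_l1'); return r.x,r.fun.reshape(-1,2)
T=lambda u,v:(225+u/2.752,165+v/2.753)
S=lambda u,v:(230+u/3,155+v/3)
E
python3 - <<'E'
from h import *
o=[("top",(-.125,.18,.127),T(54,308)),("top",(-.125,-.18,.127),T(421,284)),("top",(.125,-.18,.127),T(400,36)),("top",(.125,.18,.127),T(41,62)),
("top",(-.08,.065,.169),T(166,250)),("top",(-.08,-.065,.169),T(304,242)),
("side",(-.08,-.065,.169),S(316,194)),("side",(-.08,.065,.169),S(327,320)),
("side",(-.125,.18,0),S(393,540)),("side",(.125,.18,0),S(70,552)),("side",(.125,-.18,.127),S(84,178)),("side",(-.125,-.18,.127),S(358,175))]
p,r=fit(o,[.55,.05,0]);print("chest",p);print(r)
for n in("handle",(-.08,0,.169)),("stud",(.025,.19,.124)),("carton target",(-.03,.011,.02)),("row3",(-.03,.055,.11)):
    print(n[0],W(p,n[1]))
for u in((303,107),(308,265)):
    w=back("top",T(*u),.105); c,s=np.cos(p[2]),np.sin(p[2]); d=w[:2]-p[:2]; print("divider pt chest",c*d[0]+s*d[1],-s*d[0]+c*d[1])
for u in((205,168),(205,235),(72,178),(72,242)):
    w=back("top",T(*u),.11); d=w[:2]-p[:2]; print("row pt chest",c*d[0]+s*d[1],-s*d[0]+c*d[1])
x,y=.031,.021
o=[("top",(x,y,.09),T(578,258)),("top",(x,-y,.09),T(617,272)),("top",(-x,-y,.09),T(596,330)),("top",(-x,y,.09),T(557,316)),
]
q,r=fit(o,[.5,-.25,-.3]);print("carton",q);print(r)
print("side pred crop2",(proj("side",W(q,[(x,y,.09),(x,-y,.09),(-x,-y,.09),(-x,y,.09)]))-[230,155])*3)
for n,u,z in("cups",(612,140),.136),("jar",(736,250),.11),("ye1",(493,335),.09):print(n,back("top",T(*u),z))
E
```

```text
chest [0.558  0.0539 0.0704]
[[ -0.592    0.9059]
 [  0.6739   0.5615]
 [  0.6488  -0.3232]
 [ -0.0935  -1.2205]
 [ -0.3112   0.9175]
 [ -0.3249   0.4704]
 [  0.0824  -0.6356]
 [  0.2849 -13.4576]
 [  0.3807   2.1085]
 [ -1.7299   1.6957]
 [ -0.8293  -1.7804]
 [ -0.5686  -3.0543]]
handle [[0.4782 0.0483 0.169 ]]
stud [[0.5696 0.2452 0.124 ]]
carton target [[0.5273 0.0628 0.02  ]]
row3 [[0.5242 0.1067 0.11  ]]
divider pt chest 0.06333754403010716 -0.07769064174330198
divider pt chest -0.09596387409216353 -0.07119445837935075
row pt chest 0.0071052726603573636 0.024482032729549463
row pt chest -0.05984387001984506 0.02862576881695419
row pt chest 0.005904447756924572 0.15718470350650887
row pt chest -0.05797839232992106 0.1602670830264902
carton [ 0.4404 -0.3037 -0.3651]
[[-0.2167 -0.1705]
 [-0.0211  0.2105]
 [ 0.2547  0.2014]
 [-0.0157 -0.2435]]
side pred crop2 [[321.7023 118.2919]
 [336.155  100.5468]
 [392.9809 111.0739]
 [379.5459 129.2772]]
cups [ 0.5884 -0.3203  0.136 ]
jar [ 0.4832 -0.4471  0.11  ]
ye1 [ 0.3992 -0.2087  0.09  ]
```

```bash
cat >> h.py <<'E'
CH=np.array([.558,.0539,.0704])
def go(pos,yaw,cmd=None):
    "tool-axis shift from current pose to world pos, yaw"
    s=arm.get_state(); y=s['ee_rot'][2]; p=s['eef_pos']
    R=np.array([[np.cos(y),np.sin(y),0],[np.sin(y),-np.cos(y),0],[0,0,-1]])
    t=-(yaw-y); t=(t+np.pi)%(2*np.pi)-np.pi
    return np.r_[R.T@(np.array(pos)-p),t]
E
python3 -c "
from h import *
print(go((.479,.0485,.24),-1.5004))"
```

```text
[ 0.4162  0.4325 -0.0143  1.0746]
```

Units first: shifts go in cm and turns go in units of 0.05 rad. So 0.4325 m is 43.25, 0.416 m is 41.6, 1.0746 rad is 21.492.

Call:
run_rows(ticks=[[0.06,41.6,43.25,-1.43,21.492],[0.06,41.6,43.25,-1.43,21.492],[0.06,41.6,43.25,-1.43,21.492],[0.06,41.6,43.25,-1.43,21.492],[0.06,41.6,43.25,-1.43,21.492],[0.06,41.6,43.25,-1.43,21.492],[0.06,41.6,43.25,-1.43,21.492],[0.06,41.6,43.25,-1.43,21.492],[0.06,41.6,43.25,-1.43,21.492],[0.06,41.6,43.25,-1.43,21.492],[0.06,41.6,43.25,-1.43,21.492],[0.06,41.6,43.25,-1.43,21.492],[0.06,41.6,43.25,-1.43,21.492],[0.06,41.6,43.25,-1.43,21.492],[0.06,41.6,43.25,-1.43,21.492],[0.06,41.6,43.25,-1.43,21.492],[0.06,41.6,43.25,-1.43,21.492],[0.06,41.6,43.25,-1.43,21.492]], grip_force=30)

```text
refused: ticks[0]: [0.06, 41.6, 43.25, -1.43, 21.492] is not of type 'number' (schema: type "number"). Nothing was moved.
```

The error is about the shape of the input: one flat list, 5 numbers to a row, no inner brackets. Fixing that and sending the same move.

Call:
run_rows(ticks=[0.06,41.6,43.25,-1.43,21.492,0.06,41.6,43.25,-1.43,21.492,0.06,41.6,43.25,-1.43,21.492,0.06,41.6,43.25,-1.43,21.492,0.06,41.6,43.25,-1.43,21.492,0.06,41.6,43.25,-1.43,21.492,0.06,41.6,43.25,-1.43,21.492,0.06,41.6,43.25,-1.43,21.492,0.06,41.6,43.25,-1.43,21.492,0.06,41.6,43.25,-1.43,21.492,0.06,41.6,43.25,-1.43,21.492,0.06,41.6,43.25,-1.43,21.492,0.06,41.6,43.25,-1.43,21.492,0.06,41.6,43.25,-1.43,21.492,0.06,41.6,43.25,-1.43,21.492,0.06,41.6,43.25,-1.43,21.492,0.06,41.6,43.25,-1.43,21.492,0.06,41.6,43.25,-1.43,21.492], grip_force=30)

```text
t: 1.6
eef_pos: [0.4788, 0.049, 0.2406]
ee_rot: [3.141, -0.0, -1.501]
force: [0.3, -0.2, -0.4]
width: 0.0599
gripper_force: 0.0
```

```bash
python3 -c "
from h import *
print(go((.479,.0485,.155),-1.5004))"
```

```text
[ 0.0005 -0.0002  0.0856 -0.0006]
```

In the tool's units: 0.07 m is 7, 0.0855 m is 8.55.

Call:
run_rows(ticks=[0.06,0,0,4,0,0.06,0,0,7,0,0.06,0,0,8.55,0,0.06,0,0,8.55,0,0.0,0,0,8.55,0,0.0,0,0,8.55,0,0.0,0,0,8.55,0,0.0,0,0,8.55,0,0.0,0,0,8.55,0,0.0,0,0,8.55,0], grip_force=20)

```text
t: 2.43
eef_pos: [0.4793, 0.0491, 0.156]
ee_rot: [-3.14, 0.0, -1.5]
force: [-0.1, 0.1, 0.8]
width: 0.0254
gripper_force: 0.0
```

```bash
python3 -c "
from h import *
cv2.imwrite('pics/a1.png',cv2.resize(arm.grab_frame('side')[120:360,200:520,::-1],(800,600)))"
```

```text
(no output)
```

View pics/a1.png

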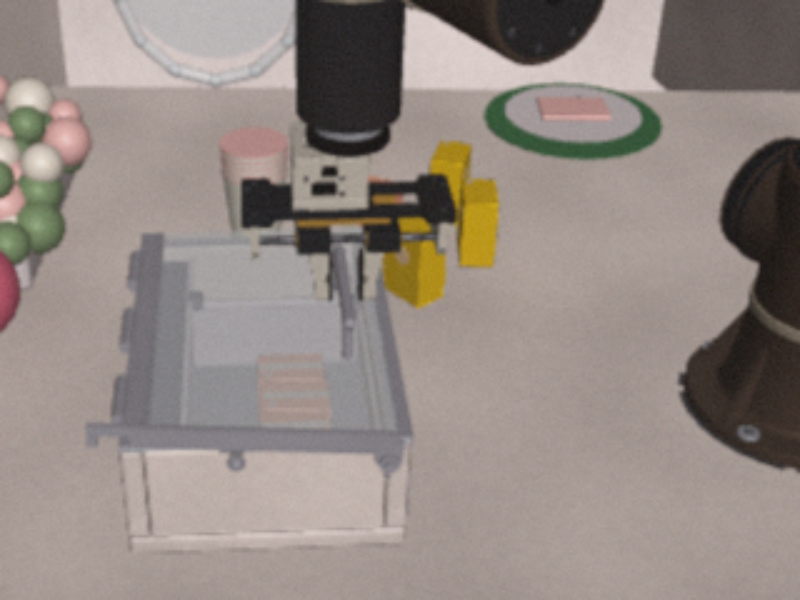

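The crop shows the fingers straddling the bar around (345,265) and still closing, with width 25 mm. I'll finish the close.

Call:
run_rows(ticks=[0,0,0,0,0,0,0,0,0,0,0,0,0,0,0,0,0,0,0,0,0,0,0,0,0], grip_force=20)

```text
t: 2.9
eef_pos: [0.4807, 0.0492, 0.1557]
ee_rot: [-3.139, 0.0, -1.5]
force: [7.3, -0.9, -5.0]
width: 0.0114
gripper_force: 20.0
```

```bash
python3 - <<'E'
from h import *
s=arm.get_state();print(s['eef_pos'],s['width'],s['gripper_force'],s['force'])
# arc rows in tool axes: handle grip offset from hinge (-.205,+.045); tool y = -chest x, z down
for th in np.r_[np.arange(0,1.31,.1),1.32,1.36,1.25,1.20]:
    c,n=np.cos(th),np.sin(th)
    x=-.205*c+.045*n; z=.205*n+.045*c
    print(round(th,2), round(-(x+.205),4), round(-(z-.045),4))
E
```

```text
[0.4807 0.0492 0.1557] 0.01139393018954982 19.976204931735992 [ 7.3045 -0.9084 -4.973 ]
0.0 -0.0 -0.0
0.1 -0.0055 -0.0202
0.2 -0.013 -0.0398
0.3 -0.0225 -0.0586
0.4 -0.0337 -0.0763
0.5 -0.0467 -0.0928
0.6 -0.0612 -0.1079
0.7 -0.0772 -0.1215
0.8 -0.0945 -0.1334
0.9 -0.1128 -0.1436
1.0 -0.1321 -0.1518
1.1 -0.1521 -0.1581
1.2 -0.1727 -0.1624
1.3 -0.1935 -0.1646
1.32 -0.1977 -0.1648
1.36 -0.2061 -0.1649
1.25 -0.1831 -0.1637
1.2 -0.1727 -0.1624
```

Call:
run_rows(ticks=[0,0,-0.2,0,0,0,0,-0.45,-1,0,0,0,-0.75,-2,0,0,0,-1.1,-3,0,0,0,-1.5,-4,0,0,0,-1.95,-4.92,0,0,0,-2.45,-5.86,0,0,0,-3,-6.75,0,0,0,-3.57,-7.63,0,0,0,-4.2,-8.46,0,0,0,-4.87,-9.28,0,0,0,-5.58,-10.04,0,0,0,-6.32,-10.79,0,0,0,-6.32,-10.79,0], grip_force=30)

```text
t: 4.07
eef_pos: [0.541, 0.0537, 0.2658]
ee_rot: [3.139, 0.0, -1.5]
force: [-15.7, 6.1, 10.8]
width: 0.0112
gripper_force: 30.0
```

In the tool's units: -0.0025 m is -0.25, 0.0025 m is 0.25.

Call:
run_rows(ticks=[0,0,0.15,-0.15,0,0,0,0.25,-0.25,0,0,0,0.25,-0.25,0], grip_force=15)

```text
t: 4.32
eef_pos: [0.5407, 0.0536, 0.2658]
ee_rot: [-3.14, 0.001, -1.5]
force: [4.7, 2.7, -10.3]
width: 0.0113
gripper_force: 15.0
```

Call:
run_rows(ticks=[0,0,-0.85,-0.65,0,0,0,-1.65,-1.31,0,0,0,-2.5,-1.92,0,0,0,-3.38,-2.5,0,0,0,-4.3,-3.02,0,0,0,-5.21,-3.52,0,0,0,-6.17,-3.94,0,0,0,-7.14,-4.34,0,0,0,-7.14,-4.34,0], grip_force=15)

```text
t: 5.07
eef_pos: [0.6125, 0.0585, 0.3118]
ee_rot: [-3.139, -0.0, -1.5]
force: [-4.7, 4.5, 7.8]
width: 0.0112
gripper_force: 15.0
```

In the tool's units: -0.0614 m is -6.14, -0.0406 m is -4.06.

Call:
run_rows(ticks=[0,0,-1,-0.5,0,0,0,-2,-0.82,0,0,0,-3.03,-1.05,0,0,0,-4.06,-1.25,0,0,0,-5.1,-1.38,0,0,0,-6.14,-1.47,0,0,0,-6.55,-1.5,0,0,0,-6.9,-1.5,0,0,0,-6.9,-1.5,0,0,0,-6.9,-1.5,0], grip_force=15)

```text
t: 5.9
eef_pos: [0.6803, 0.0633, 0.3257]
ee_rot: [-3.139, 0.0, -1.5]
force: [-1.2, 2.2, 4.4]
width: 0.0111
gripper_force: 15.0
```

```bash
python3 -c "
from h import *
cv2.imwrite('pics/a2.png',cv2.resize(arm.grab_frame('side')[70:370,200:520,::-1],(640,600)))"
```

```text
(no output)
```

View pics/a2.png

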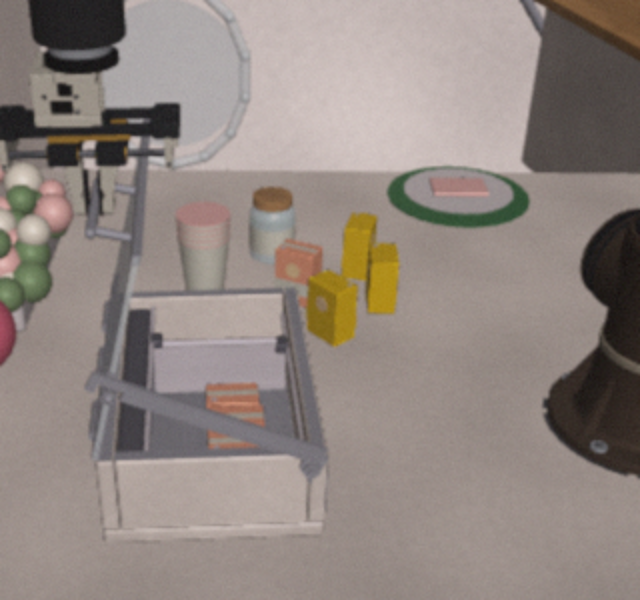

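The lid is up at about 1.33 rad, with the stay's end around crop (95,380) at the lid's edge. Next I ease it back and feel for the notch.

In the tool's units: 0.018 m is 1.8, 0.015 m is 1.5.

Call:
run_rows(ticks=[0,0,0,0,0,0,0,0.4,0,0,0,0,0.8,0.05,0,0,0,1.2,0.1,0,0,0,1.5,0.1,0,0,0,1.8,0.15,0,0,0,1.8,0.15,0], grip_force=15)

```text
t: 6.53
eef_pos: [0.6625, 0.0618, 0.3243]
ee_rot: [-3.138, 0.0, -1.5]
force: [2.6, 2.5, 7.1]
width: 0.0114
gripper_force: 15.0
```

Call:
run_rows(ticks=[0,0,0.15,0,0,0,0,0.3,0.03,0,0,0,0.3,0.03,0], grip_force=15)

```text
t: 6.78
eef_pos: [0.6614, 0.0618, 0.3242]
ee_rot: [-3.134, 0.0, -1.5]
force: [8.4, 1.7, 6.3]
width: 0.0117
gripper_force: 15.0
```

Resistance jumps at about 1.24 rad, so the notch is holding. I'll relax the pull, open to 25 mm and go up.

Call:
run_rows(ticks=[0,0,-0.25,0,0,0.014,0,-0.25,0,0,0.025,0,-0.25,0,0,0.025,0,-0.25,0,0,0.025,0,-0.25,0,0,0.025,0,-0.25,0,0,0.025,0,-0.25,0,0,0.025,0,-0.25,-1,0,0.025,0,-0.25,-3,0,0.025,0,-0.25,-6,0,0.025,0,-0.25,-9,0,0.025,0,-0.25,-11,0,0.025,0,-0.25,-11,0], grip_force=15)

```text
t: 7.87
eef_pos: [0.6622, 0.0614, 0.4389]
ee_rot: [-3.133, 0.0, -1.501]
force: [-0.3, 0.0, 0.6]
width: 0.0249
gripper_force: 0.0
```

```bash
python3 -c "
from h import *
cv2.imwrite('pics/a3.png',cv2.resize(arm.grab_frame('side')[70:370,200:520,::-1],(640,600)))
c=arm.grab_frame('top')[:,:,::-1];cv2.imwrite('pics/a3t.png',c)
x,y=.031,.021
print(go((.4404-.008*.934,-.3037+.008*.357,.33),-.3651-np.pi/2))"
```

```text
[0.3458 0.2534 0.104  0.4356]
```

View pics/a3.png

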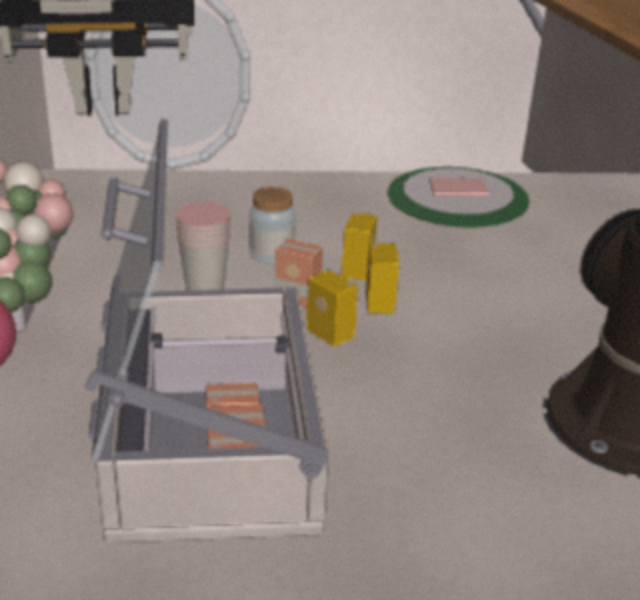

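The lid is propped on the stay at crop (105,390), with the fingers clear above it. Next is the carton.

In the tool's units: 0.3458 m is 34.58, 0.29 m is 29, 0.4356 rad is 8.712.

Call:
run_rows(ticks=[0.088,34.58,25.34,0,8.712,0.088,34.58,25.34,0,8.712,0.088,34.58,25.34,0,8.712,0.088,34.58,25.34,0,8.712,0.088,34.58,25.34,0,8.712,0.088,34.58,25.34,0,8.712,0.088,34.58,25.34,0,8.712,0.088,34.58,25.34,0,8.712,0.088,34.58,25.34,0,8.712,0.088,34.58,25.34,0,8.712,0.088,34.58,25.34,10,8.712,0.088,34.58,25.34,10,8.712,0.088,34.58,25.34,20,8.712,0.088,34.58,25.34,27,8.712,0.088,34.58,25.34,29,8.712,0.088,34.58,25.34,29,8.712,0.088,34.58,25.34,29,8.712])

```text
t: 9.38
eef_pos: [0.4314, -0.3006, 0.1401]
ee_rot: [3.141, 0.0, -1.936]
force: [1.4, 0.5, 0.2]
width: 0.0875
gripper_force: 0.0
```

```bash
python3 -c "
from h import *
print(go((.4404-.008*.934,-.3037+.008*.357,.057),-.3651-np.pi/2))
a=arm.grab_frame('side')[70:370,200:520,::-1];cv2.imwrite('pics/a4.png',cv2.resize(a,(640,600)))"
```

```text
[-0.0004 -0.0015  0.0831 -0.0004]
```

View pics/a4.png

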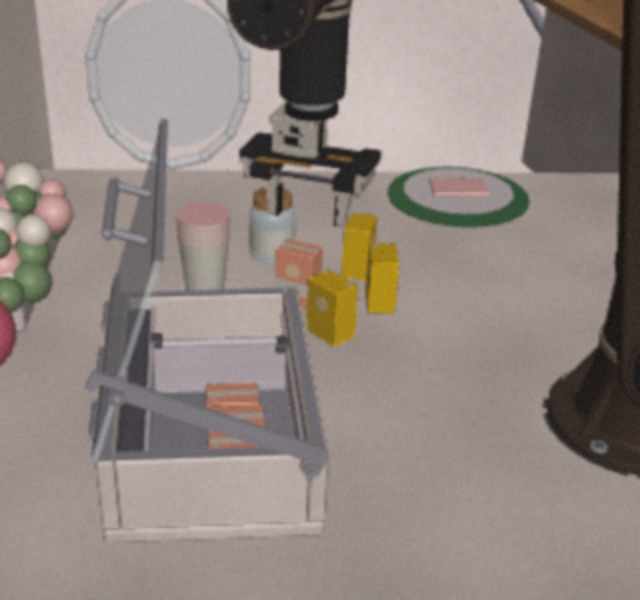

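Call:
run_rows(ticks=[0.088,0,0,3,0,0.088,0,0,5.5,0,0.088,0,0,7.5,0,0.088,0,0,8.3,0,0.088,0,0,8.3,0,0.05,0,0,8.3,0,0.05,0,0,8.3,0,0.05,0,0,8.3,0,0.05,0,0,8.3,0,0.05,0,0,8.3,0,0.05,0,0,8.3,0,0.05,0,0,8.3,0,0.05,0,0,8.3,0], grip_force=25)

```text
t: 10.52
eef_pos: [0.4342, -0.3014, 0.0609]
ee_rot: [-3.138, -0.0, -1.935]
force: [1.7, 0.4, 7.8]
width: 0.063
gripper_force: 24.5
```

In the tool's units: -0.03 m is -3, -0.02 m is -2.

Call:
run_rows(ticks=[0.05,0,0,-0.6,0,0.05,0,0,-1.2,0,0.05,0,0,-2,0,0.05,0,0,-3,0,0.05,0,0,-3,0], grip_force=25)

```text
t: 10.93
eef_pos: [0.4336, -0.3014, 0.0916]
ee_rot: [-3.139, -0.0, -1.936]
force: [0.7, -0.6, -2.3]
width: 0.0633
gripper_force: 24.4
```

```bash
python3 -c "
from h import *
cv2.imwrite('pics/a5.png',cv2.resize(np.vstack([arm.grab_frame('side')[100:280,260:500,::-1],arm.grab_frame('top')[160:340,370:610,::-1]]),(400,600)))"
```

```text
(no output)
```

View pics/a5.png

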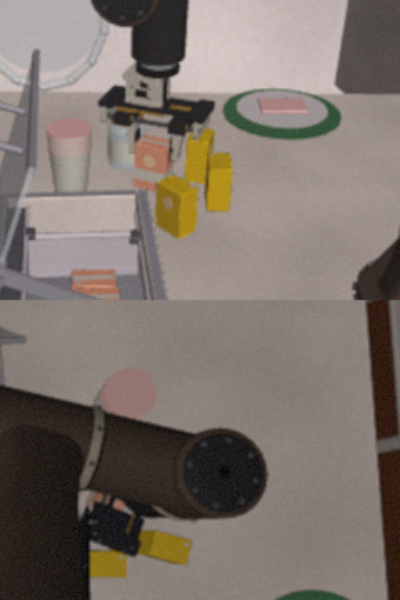

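The carton is lifted (about 2.3 N, 63 mm grip), and the cups and yellow boxes look undisturbed. I'll raise it, then compute the entry point.

Call:
run_rows(ticks=[0.05,0,0,-3,0,0.05,0,0,-6,0,0.05,0,0,-9.5,0,0.05,0,0,-13,0,0.05,0,0,-14,0,0.05,0,0,-14,0,0.05,0,0,-14,0], grip_force=25)

```text
t: 11.62
eef_pos: [0.4324, -0.3006, 0.2287]
ee_rot: [3.141, 0.001, -1.936]
force: [-1.3, 0.5, -2.0]
width: 0.0627
gripper_force: 24.4
```

```bash
python3 -c "
from h import *
w=W(CH,(-.062,-.02,.232))[0];print(w,go(w,.0704-np.pi/2))"
```

```text
[0.4976 0.0296 0.232 ] [-0.3316  0.0572 -0.0033 -0.436 ]
```

In the tool's units: -0.3316 m is -33.16, -0.32 m is -32, -0.436 rad is -8.72.

Call:
run_rows(ticks=[0.05,-3,0.5,-0.3,-1,0.05,-6,1,-0.3,-1.8,0.05,-9.5,1.7,-0.3,-2.7,0.05,-13,2.3,-0.3,-3.6,0.05,-16.5,2.9,-0.3,-4.5,0.05,-20,3.5,-0.3,-5.4,0.05,-23.5,4.1,-0.3,-6.3,0.05,-27,4.7,-0.3,-7.2,0.05,-30,5.2,-0.3,-8,0.05,-32,5.55,-0.3,-8.6,0.05,-33.16,5.72,-0.3,-8.72,0.05,-33.16,5.72,-0.3,-8.72,0.05,-33.16,5.72,-0.3,-8.72])

```text
t: 12.7
eef_pos: [0.4969, 0.0292, 0.2306]
ee_rot: [3.138, -0.001, -1.5]
force: [-0.0, -0.6, -2.6]
width: 0.0628
gripper_force: 24.5
```

```bash
python3 -c "
from h import *
for x,z in((-.062,.19),(-.047,.18),(-.046,.14),(-.037,.115),(-.035,.09)):
  w=W(CH,(x,-.02,z))[0];print(go(w,.0704-np.pi/2))
for n in('side','top'):cv2.imwrite(f'pics/a6{n}.png',arm.grab_frame(n)[:,:,::-1])"
```

```text
[-0.0004 -0.0007  0.0406  0.0007]
[-0.0004 -0.0157  0.0506  0.0007]
[-0.0003 -0.0167  0.0906  0.0007]
[-0.0003 -0.0257  0.1156  0.0007]
[-0.0003 -0.0277  0.1406  0.0007]
```

Call:
run_rows(ticks=[0.05,0,0,2,0,0.05,0,0,4,0,0.05,0,-0.8,4.5,0,0.05,0,-1.57,5,0,0.05,0,-1.6,6.5,0,0.05,0,-1.65,8,0,0.05,0,-1.67,9,0,0.05,0,-2,10,0,0.05,0,-2.57,11.5,0,0.05,0,-2.65,12.5,0,0.05,0,-2.77,13.5,0,0.05,0,-2.77,14,0,0.05,0,-2.77,14,0])

```text
t: 13.88
eef_pos: [0.5247, 0.0309, 0.0912]
ee_rot: [3.14, -0.001, -1.5]
force: [-0.5, 0.1, -2.8]
width: 0.0625
gripper_force: 24.5
```

In the tool's units: 0.0115 m is 1.15, 0.01 m is 1.

Call:
run_rows(ticks=[0.05,0,0,0.4,0,0.05,0,0,0.8,0,0.05,0,0,1,0,0.05,0,0,1.15,0,0.05,0,0,1.15,0])

```text
t: 14.3
eef_pos: [0.5255, 0.0311, 0.0811]
ee_rot: [-3.141, -0.0, -1.5]
force: [0.0, 0.2, -1.4]
width: 0.0628
gripper_force: 24.5
```

In the tool's units: -0.085 m is -8.5, -0.035 m is -3.5.

Call:
run_rows(ticks=[0.05,0,0,0.1,0,0.065,0,0,0.1,0,0.07,0,0,0.1,0,0.074,0,0,0.1,0,0.076,0,0,0.1,0,0.076,0,0,0.1,0,0.076,0,0,0.1,0,0.076,0,0,0.1,0,0.076,0,0,-1.5,0,0.076,0,0,-3.5,0,0.076,0,0,-4.6,0,0.03,0,0.6,-5.5,0,0.03,0,1.2,-6.5,0,0.03,0,1.8,-8.5,0,0.03,0,2,-10.5,0,0.03,0,2,-10.5,0,0.03,0,2,-10.5,0], grip_force=15)

```text
t: 15.72
eef_pos: [0.5052, 0.03, 0.1869]
ee_rot: [-3.14, 0.001, -1.5]
force: [-0.0, -0.3, -0.6]
width: 0.0413
gripper_force: 0.0
```

```bash
python3 -c "
from h import *
w=W(CH,(-.06,-.118,.185))[0];print(w,go(w,.0704-np.pi/2))
for n in('side','top'):cv2.imwrite(f'pics/a7{n}.png',arm.grab_frame(n)[:,:,::-1])
t=cv2.imread('pics/a7side.png')[200:350,230:380]
u=cv2.imread('pics/a7top.png')[160:300,220:400]
cv2.imwrite('pics/a7.png',np.hstack([cv2.resize(t,(400,400)),cv2.resize(u,(400,400))]))"
```

```text
[ 0.5064 -0.068   0.185 ] [0.0979 0.0057 0.0019 0.0006]
```

View pics/a7.png

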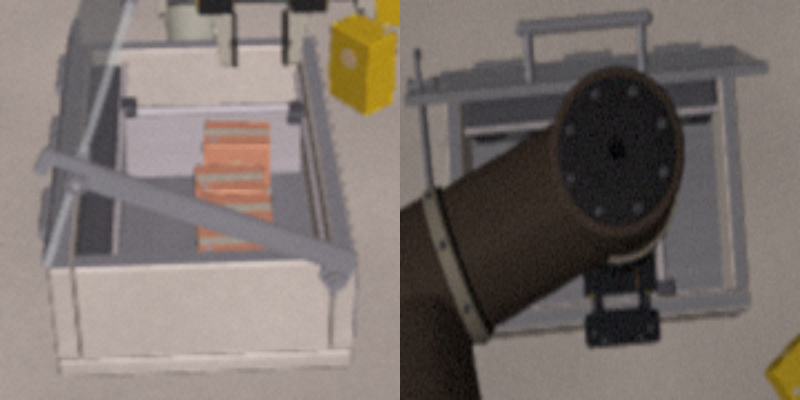

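The carton stands upright and in line at left half (235,145), next to the row at (230,215). The divider is behind it at (210,110), and the lid is still propped. Now I'll go down to the right of the divider bead.

Call:
run_rows(ticks=[0.03,3.3,0,0,0,0.03,6.6,0.2,0,0,0.03,9,0.4,0,0,0.03,9.8,0.57,0,0,0.03,9.8,0.57,0,0,0.03,9.8,0,2,0,0.03,9.8,-0.6,4,0,0.03,9.8,-1.2,6,0,0.03,9.8,-1.8,8,0,0.03,9.8,-2,10,0,0.03,9.8,-2,10.4,0,0.03,9.8,-2,10.4,0])

```text
t: 16.82
eef_pos: [0.5309, -0.0662, 0.0801]
ee_rot: [3.137, -0.001, -1.5]
force: [-1.3, -0.6, 0.8]
width: 0.0298
gripper_force: 0.0
```

```bash
python3 -c "
from h import *
s=arm.get_state();d=s['eef_pos'][:2]-CH[:2];c,n=np.cos(CH[2]),np.sin(CH[2]);print(c*d[0]+n*d[1],-n*d[0]+c*d[1],s['width'])"
```

```text
-0.035480928341624945 -0.117923383217137 0.029788978688958193
```

In the tool's units: -0.067 m is -6.7, -0.063 m is -6.3.

Call:
run_rows(ticks=[0.03,-0.8,0,0,0,0.03,-1.6,0,0,0,0.03,-2.2,0,0,0,0.03,-2.7,0,0,0,0.03,-3.1,0,0,0,0.03,-3.5,0,0,0,0.03,-3.9,0,0,0,0.03,-4.3,0,0,0,0.03,-4.7,0,0,0,0.03,-5.1,0,0,0,0.03,-5.5,0,0,0,0.03,-5.9,0,0,0,0.03,-6.3,0,0,0,0.03,-6.7,0,0,0])

```text
t: 17.98
eef_pos: [0.5274, 0.0005, 0.0818]
ee_rot: [3.141, -0.0, -1.5]
force: [0.5, -3.7, 2.8]
width: 0.0303
gripper_force: 1.8
```

Call:
run_rows(ticks=[0.03,-0.3,0,0,0,0.03,-0.6,0,0,0,0.03,-0.9,0,0,0,0.03,-1.1,0,0,0,0.03,-1.3,0,0,0,0.03,-1.3,0,0,0])

```text
t: 18.48
eef_pos: [0.5265, 0.0136, 0.0818]
ee_rot: [3.141, 0.0, -1.5]
force: [0.1, -1.5, 1.0]
width: 0.0301
gripper_force: 0.7
```

Call:
run_rows(ticks=[0.03,-0.2,0,0,0,0.03,-0.4,0,0,0,0.03,-0.6,0,0,0,0.03,-0.7,0,0,0,0.03,-0.7,0,0,0])

```text
t: 18.9
eef_pos: [0.5259, 0.0202, 0.0818]
ee_rot: [3.141, -0.0, -1.5]
force: [-0.5, -3.8, 1.0]
width: 0.0297
gripper_force: 2.0
```

Call:
run_rows(ticks=[0.03,-0.2,0,0,0,0.03,-0.4,0,0,0,0.03,-0.4,0,0,0])

```text
t: 19.15
eef_pos: [0.5257, 0.024, 0.0818]
ee_rot: [3.141, -0.001, -1.5]
force: [0.8, -5.3, 1.3]
width: 0.0298
gripper_force: 2.7
```

Units first: shifts go in cm and turns go in units of 0.05 rad. So -0.003 m is -0.3, -0.0015 m is -0.15.

Call:
run_rows(ticks=[0.03,-0.15,0,0,0,0.03,-0.3,0,0,0,0.03,-0.3,0,0,0])

```text
t: 19.4
eef_pos: [0.5255, 0.0252, 0.0818]
ee_rot: [3.14, -0.003, -1.499]
force: [3.6, -16.6, 0.6]
width: 0.03
gripper_force: 8.4
```

Call:
run_rows(ticks=[0.03,-0.15,0,0,0,0.03,-0.3,0,0,0,0.03,-0.3,0,0,0])

```text
t: 19.65
eef_pos: [0.5253, 0.0254, 0.0819]
ee_rot: [3.139, -0.007, -1.499]
force: [9.2, -33.2, -0.9]
width: 0.0298
gripper_force: 16.8
```

It's hard up against the row at the expected place. I'll back off, rise and retreat.

Call:
run_rows(ticks=[0.03,0.6,0,0,0,0.03,1.5,0,0,0,0.03,2.5,0,0,0,0.03,2.5,0,-2,0,0.03,2.5,0.6,-4.5,0,0.03,2.5,1.5,-6.5,0,0.03,2.5,2.2,-9,0,0.03,4.5,3.5,-11,0,0.03,6,5,-13,0,0.03,6,5,-15,0,0.03,9,6,-15,0,0.03,12,6,-15,0,0.03,15,6,-15,0,0.03,18,6,-15,0,0.03,21,6,-15,0,0.03,24,6,-15,0,0.03,24,6,-15,0,0.03,24,6,-15,0])

```text
t: 21.15
eef_pos: [0.4824, -0.2146, 0.2314]
ee_rot: [3.141, 0.001, -1.503]
force: [0.0, -0.0, -0.2]
width: 0.0301
gripper_force: 0.0
```

```bash
python3 - <<'E'
from h import *
f={n:arm.grab_frame(n) for n in('side','top')}
for n in f: cv2.imwrite(f'pics/end_{n}.png',f[n][:,:,::-1])
# orange blob (cartons' tops) in the chest, in chest coords
h=cv2.cvtColor(f['top'],cv2.COLOR_RGB2HSV)
m=cv2.inRange(h,(0,70,60),(18,255,255)); m[:190]=0;m[290:]=0;m[:,:230]=0;m[:,385:]=0
ys,xs=np.where(m>0);c,n=np.cos(CH[2]),np.sin(CH[2])
pts=np.array([back('top',(x,y),.11)[:2]-CH[:2] for x,y in zip(xs,ys)])@np.array([[c,-n],[n,c]])
print(len(pts),np.percentile(pts,[2,50,98],axis=0))
# bead profile along chest y near the back, x=.05
for yy in np.arange(-.1,.03,.006):
    u=proj('top',W(CH,(.05,yy,.105)))[0]; print(round(yy,3),f['top'][int(round(u[1])),int(round(u[0]))],end=' ')
# lid front-edge and handle prediction at 1.25
print(arm.get_state()['force'])
E
```

```text
1130 [[-0.0661 -0.0457]
 [-0.0312  0.0818]
 [ 0.0146  0.1601]]
-0.1 [50 42 38] -0.094 [48 41 33] -0.088 [44 33 27] -0.082 [46 37 24] -0.076 [50 40 33] -0.07 [44 35 29] -0.064 [53 42 39] -0.058 [51 41 32] -0.052 [44 32 23] -0.046 [50 45 39] -0.04 [47 40 33] -0.034 [55 49 42] -0.028 [55 46 41] -0.022 [55 44 42] -0.016 [51 41 43] -0.01 [49 40 35] -0.004 [53 43 40] 0.002 [38 33 40] 0.008 [100  98  98] 0.014 [100  98  97] 0.02 [100  96  98] 0.026 [101 100 103] [0.9666 0.5481 0.5631]
```

```bash
python3 - <<'E'
from h import *
f=cv2.cvtColor(cv2.imread('pics/end_side.png'),cv2.COLOR_BGR2RGB)
g=cv2.cvtColor(cv2.imread('pics/a7side.png'),cv2.COLOR_BGR2RGB)
for k,im in(('before',g),('end',f)):
    h=cv2.cvtColor(im,cv2.COLOR_RGB2HSV).astype(int)
    print(k)
    for yy in np.arange(-.10,.09,.006):
        u=proj('side',W(CH,(-.03,yy,.11)))[0].round().astype(int)
        print(round(yy*1000),h[u[1],u[0]-8:u[0]+8,1].mean().round(),end='; ')
    print()
    # bead: brightness at x=.055, z=.105
    for yy in np.arange(-.10,.03,.006):
        u=proj('side',W(CH,(.04,yy,.105)))[0].round().astype(int)
        print(round(yy*1000),h[u[1],u[0]-4:u[0]+5,2].mean().round(),end='; ')
    print()
E
```

```text
before
-100 27.0; -94 27.0; -88 27.0; -82 27.0; -76 27.0; -70 27.0; -64 14.0; -58 14.0; -52 16.0; -46 15.0; -40 65.0; -34 116.0; -28 115.0; -22 28.0; -16 66.0; -10 97.0; -4 112.0; 2 109.0; 8 116.0; 14 115.0; 20 116.0; 26 112.0; 32 109.0; 38 115.0; 44 103.0; 50 28.0; 56 70.0; 62 118.0; 68 116.0; 74 109.0; 80 116.0; 86 114.0; 
-100 183.0; -94 185.0; -88 185.0; -82 182.0; -76 163.0; -70 195.0; -64 188.0; -58 169.0; -52 173.0; -46 172.0; -40 172.0; -34 171.0; -28 171.0; -22 173.0; -16 172.0; -10 172.0; -4 171.0; 2 171.0; 8 171.0; 14 173.0; 20 173.0; 26 174.0; 
end
-100 27.0; -94 27.0; -88 27.0; -82 28.0; -76 27.0; -70 27.0; -64 28.0; -58 27.0; -52 28.0; -46 27.0; -40 27.0; -34 27.0; -28 29.0; -22 14.0; -16 13.0; -10 14.0; -4 83.0; 2 113.0; 8 79.0; 14 39.0; 20 91.0; 26 104.0; 32 106.0; 38 110.0; 44 115.0; 50 91.0; 56 44.0; 62 82.0; 68 117.0; 74 118.0; 80 112.0; 86 117.0; 
-100 175.0; -94 174.0; -88 173.0; -82 173.0; -76 174.0; -70 173.0; -64 173.0; -58 172.0; -52 172.0; -46 173.0; -40 173.0; -34 147.0; -28 103.0; -22 104.0; -16 98.0; -10 144.0; -4 184.0; 2 157.0; 8 155.0; 14 163.0; 20 161.0; 26 162.0;
```

The carton's far edge is at about -7 mm and its stripe at about 14 mm, with the divider bead right behind it, all as expected for a snug row. Handing in.

```bash
python3 -c "
from station import arm
print(arm.job_done())"
```

```text
the job is handed in; nothing more can be done
None
```

I handed the job in at about 21 s: the lid is propped on its stay, the pink carton stands fourth in the row, and the divider is pressed snug against it, though `job_done()` returned no verdict to confirm it.

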